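# Set the belt tensioner with the setting block and hold it

### The arm

A 6-joint arm with a two-finger parallel gripper is mounted at the origin on a cart in front of the work surface, level with it; the furniture and walls round the work are solid. World frame = base frame: x ahead of the robot, y to its left, z up, the work surface at z = 0. Lengths are in m, angles in rad, forces in N, time in s.
With the tool pointing down it reaches from about 0.35 to 0.975 m from the base axis. Payload 4.9 kg.
Tool frame: the origin (TCP) lies at the very end of the fingers, on their centre line; the grasp point (between the pads) lies 19 mm behind it (ctrl.grip_point_offset is the distance from the TCP to the grasp point, in m); z points along the fingers, y is the line along which they close (so a half turn about z gives the same grasp; the last joint's range is limited). The gripper opens to 85 mm and grips with 20 to 120 N. Pads are 22 mm wide; open, the fingers measure 114 mm over their backs; the gripper's body (76 mm by 85 mm) begins 54 mm behind the grasp point. The pads swing forward as they close: fully open they stand 13 mm farther back than shut.
Start: joints at [1.038, 0.053, 1.613, -0, 1.476, -0.119], TCP at [0.251, 0.572, 0.231] pointing down, gripper open.
Joint ranges: [-3.01, 3.01], [-1.01, 2.22], [0.06, 2.58], [-1.02, 4.17], [0.09, 2.62], [-3.14, 3.14]. Speed limits (rad/s): [2.57, 2.57, 3.14, 3.14, 3.14, 3.14].

### API

Orientations are given as a rotation vector (axis times angle).
In Python, from station import ctrl gives the robot as it stands.
- The arm moves only by the tool send_rows, never from a script. Its argument "rows" is a list of rows, each a list of 3 entries, a list of its own where there are three numbers: the finger opening in cm, from 0 to 8.54, then the shift along the tool's x, y, z in cm, then the turn about the tool's z in degrees. A call has 1 to 10 rows; each row shifts and turns the commanded pose from where the row before left it, along the tool's axes as they then stand; what a row does not reach is not made up. A row lasts 1/8 s, in which the tool goes at most 62.5 mm and 10.7 degrees, less where a joint would pass 70% of its speed; a pose out of reach is approached as far as the arm can. A call with a gripper value outside its range is refused whole. The fingers move at their own pace and stop on an object; "newtons" is the grip in N (left out, the last holds). Time passes only in rows, so rows that do not move let the fingers close. It gives the time, the measured TCP pose, the force, the opening and the grip force at its end, in the units of the state.
- ctrl.get_obs(): the state, without advancing time (a new reading comes with each control period).
- ctrl.get_image(name): name is "scene" or "top"; returns a dict with "frame" (400x640x3 uint8, red, green, blue), "range_z" (400x640 float32, m along the optical axis (not along the pixel's ray), 0 where there is no reading), "fx", "fy", "cx", "cy" (pixels), "cam_to_world" (4x4, takes a point from camera to world coordinates). Camera axes: x right, y down, z forward; pixel columns grow to the right and rows downward; lengths in m; the calibration is good to about 2 mm. A picture is of the moment at which its call begins.
- ctrl.finish_job(): hands the job in; it is judged then, once.
The state is a dict: "t": time; "q": joint angles; "dq": joint speeds; "effort": joint torques, N m; "tool_pos": TCP position; "tool_rot": TCP orientation; "contact_force": force on the tool from outside, world axes, zero at the start; "wrist_torque": the same for the moment, N m; "opening": finger opening in m; "grip_force": force on a finger pad.
Only numpy, scipy, OpenCV 4.12 (cv2) and the standard library are available. Lean on these libraries where they do the work, as an engineer would, in place of code of your own. Each camera call takes 0.05 s, during which the arm holds its last target. There are 200 camera calls.

### The job

Take the long nylon setting block out of the parts bin, leaving the finned heat sink in there. Holding the block level and clear of the base plate, push the idler roller of the belt tensioner back with the end of the block (never touch the tensioner with the gripper itself) until the pawl clicks in behind the tooth, then a few millimetres further, so that the block and not the pawl carries the spring, but short of the arm's end stop. Finish like that: the program ends while the gripper still holds the block and the block still holds the sprung arm back.

Things in the scene. Friction and masses are not known exactly. Their poses are not given: they have to be found in the camera images.
- setting_block: off-white nylon block, 76 (its x) x 24 (its y) x 44 (its z) mm, about 90 g; origin at the centre of its underside, z up. It lies in one half of the bin on the bin's floor, its long x axis roughly along the bin's y. Grip it across its 24 mm width at mid-length, so that both flat ends stick out; either end may push.
- parts_bin: fixed grey open-topped bin, 210 (x) x 135 (y) x 36 (z) mm outside, walls and floor 4 mm; origin at the centre of its underside. It stands to the right of the oscilloscope.
- heatsink: loose bare-metal finned heat sink, 40 x 40 x 20 mm, in the other half of the bin; origin at the centre of its underside. It stays in the bin.
- tensioner_base: fixed aluminium plate of the belt tensioner, 120 (x) x 200 (y, -110 to +90) x 12 (z) mm, origin on the underside; left of the 0.25 m tall oscilloscope, the bin being right of it: carry the block over. Its x axis (within 0.3 rad of straight ahead) is the way to push the roller. Arm pivot at (0, -35) mm; the pawl, a small steel slider, is at the -y end. Nothing on it is above 75 mm.
- roller: upright dark rubber idler roller, diameter 22 mm, at the free end of the arm, 95 mm from the pivot. Origin at the centre of its lower end; its surface to push on spans 29.5 to 69.5 mm above the table. At rest it lies at (-28, +56) mm in the base frame; push it toward the base's +x.
- tension_arm (a joint): sprung arm's angle, rad: 0 at rest, grows as the roller goes toward the base's +x, end stop 0.66. At value v the roller's centre is at (95 sin(v-0.3), -35+95 cos(v-0.3)) mm in the base frame. The pawl clicks in behind the tooth at about 0.37 and would keep the arm at 0.35 by itself. Spring force at the roller 6 N at rest, 10 N at 0.5, 1 to 2 N more as the tooth passes.
- pawl (a joint): travel of the ratchet pawl in m: 0 when it is fully in (at rest, and again once it has clicked in behind the tooth), up to about 0.005 while the tooth lifts it
Things that resemble listed ones, but are neither listed nor needed, are in the scene too. Several things have the shape of the setting_block; the one meant has the colours described above.

How it is judged:
By the outcome, as a careful person would: the job done as asked, in the order asked, and still so for the second after the job is handed in, while the arm keeps its last pose, push and grip.
It also fails if it takes over 48 s, if anything falls off the work surface, if the arm or the gripper's body presses on something with over 40 N, if the wrist force passes 120 N, or if a joint passes its speed limit or range.

## Working session

There is one attempt and no reset: what is moved stays moved. The work goes in short steps, Python scripts to look and compute and a tool call to move; the robot and the scene stay as the last step left them, time stands still between calls to the robot, and variables do not carry over. Pictures are saved under pics/ and viewed, at most 10 in all, crops included, and the job is handed in when it is done.

Besides the shell and the picture viewer there is one more tool, called after "Emit:" as name([rows], argument=value, ...), one row to a line, values as JSON. send_rows: Moves the arm, as the interface text tells. Its arguments: {"type":"object","properties":{"rows":{"type":"array","items":{"type":"array"}},"newtons":{"type":"number"}},"required":["rows"]}

```bash
mkdir -p pics; cat > h.py <<'E'
import numpy as np, cv2
from station import ctrl
def snap(n):
    d=ctrl.get_image(n); np.savez('%s.npz'%n,**d); return d
def load(n): return dict(np.load('%s.npz'%n))
def pt(d,u,v,r=1):
    p=d['range_z'][v-r:v+r+1,u-r:u+r+1]; z=np.median(p[p>0])
    return (d['cam_to_world']@[(u-d['cx'])/d['fx']*z,(v-d['cy'])/d['fy']*z,z,1])[:3]
def cloud(d):
    z=d['range_z']; v,u=np.mgrid[:z.shape[0],:z.shape[1]]
    P=np.stack([(u-d['cx'])/d['fx']*z,(v-d['cy'])/d['fy']*z,z,np.ones_like(z)],-1)
    return (P@d['cam_to_world'].T)[...,:3]
E
python3 - <<'E'
from h import *
for n in('top','scene'):
    d=snap(n); cv2.imwrite('pics/%s0.png'%n,d['frame'][...,::-1])
    print(n,d['fx'],d['cam_to_world'].round(3).tolist())
o=ctrl.get_obs(); print(o['t'],o['tool_pos'],o['tool_rot'],o['opening'])
E
```

```text
top 366.7284917248662 [[-0.017, -0.991, 0.13, 0.334], [-1.0, 0.016, -0.009, -0.16], [0.007, -0.13, -0.991, 1.283], [0.0, 0.0, 0.0, 1.0]]
scene 488.6189038356241 [[-1.0, -0.02, -0.002, 0.512], [-0.017, 0.883, -0.468, 0.842], [0.011, -0.468, -0.884, 1.977], [0.0, 0.0, 0.0, 1.0]]
0.1 [0.25100669 0.57175862 0.23017549] [-6.45179848e-01 -3.07402785e+00  2.76270252e-03] 0.08542756280768263
```

View pics/top0.png

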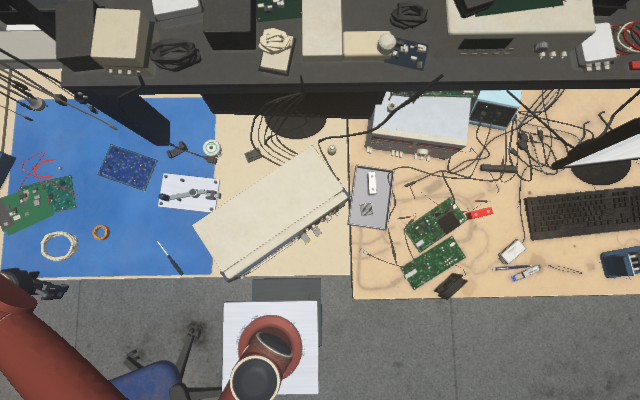

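View pics/scene0.png

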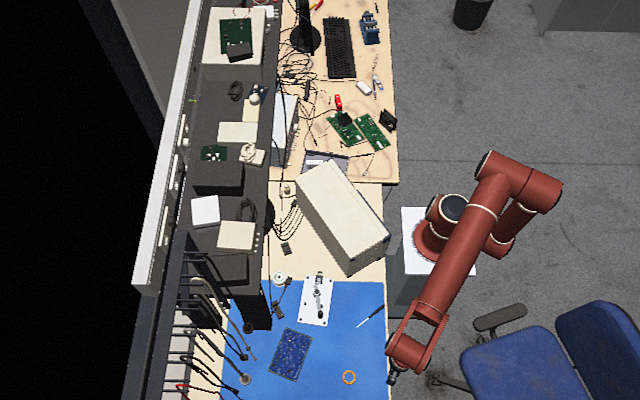

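The top view shows the bin near (370,197), with a white block at about (373,183) and the heat sink at (366,210). The tensioner plate is at (187,192), with the oscilloscope between it and the bin. Other block-shaped candidates are the white item at (512,250) and the beige boxes on the shelf. Only the one at (373,183) is in the bin and off-white. I'll confirm that in a crop.

```bash
python3 - <<'E'
from h import *
d=load('top');f=d['frame'][...,::-1]
a=cv2.resize(f[155:235,335:405],None,fx=5.5,fy=5.5,interpolation=cv2.INTER_CUBIC)
b=cv2.resize(f[165:220,150:225],None,fx=5.5,fy=5.5,interpolation=cv2.INTER_CUBIC)
b=cv2.copyMakeBorder(b,0,a.shape[0]-b.shape[0],0,0,cv2.BORDER_CONSTANT)
cv2.imwrite('pics/crop1.png',np.hstack([a,b]))
for p in [(373,183),(366,210),(355,205),(384,205),(355,172),(187,180),(216,175),(160,205),(300,190),(197,190)]: print(p,pt(d,*p).round(4))
P=cloud(d)
# scope top
m=(P[...,2]>.2)&(P[...,2]<.3)&(P[...,0]<.75)&(P[...,0]>.1)&(P[...,1]<.2)&(P[...,1]>-.4)
q=P[m][:,:2]; print('scope',cv2.boxPoints(cv2.minAreaRect(q.astype(np.float32))).round(3).tolist())
E
```

```text
(373, 183) [ 0.5435 -0.355   0.0465]
(366, 210) [ 0.4534 -0.3311  0.0232]
(355, 205) [ 0.4735 -0.2957  0.0033]
(384, 205) [ 0.4719 -0.3976  0.0035]
(355, 172) [ 0.5912 -0.299   0.0043]
(187, 180) [0.5701 0.2926 0.0116]
(216, 175) [0.5886 0.1945 0.0006]
(160, 205) [0.4832 0.3834 0.0121]
(300, 190) [ 0.4928 -0.1139  0.2452]
(197, 190) [0.5313 0.2509 0.0293]
scope [[0.1459999978542328, -0.08799999952316284], [0.7480000257492065, -0.39899998903274536], [0.9160000085830688, -0.07400000095367432], [0.3140000104904175, 0.2370000034570694]]
```

View pics/crop1.png

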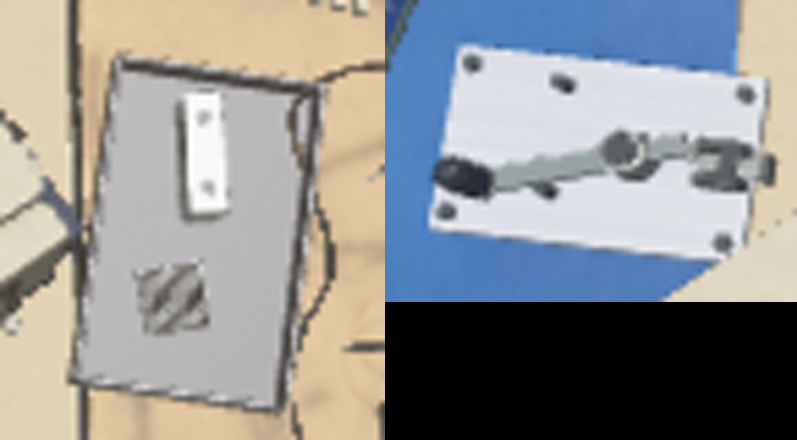

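The crop confirms it. The off-white block with two dots is at top-image (372,183), standing alone in the upper half of the bin, and the heat sink is at (366,209). On the tensioner, the roller is at (164,197) and the pawl at (283-ish in crop) → (212,195). Next I'll measure.

```bash
python3 - <<'E'
from h import *
d=load('top');P=cloud(d);f=d['frame'].astype(int)
X,Y,Z=P[...,0],P[...,1],P[...,2]
def rep(n,m):
    q=P[m]; r=cv2.minAreaRect((q[:,:2]*1000).astype(np.float32)); print(n,len(q),np.round(r[0],1),np.round(r[1],1),round(r[2],1),'z',np.median(q[:,2]).round(4), cv2.boxPoints(r).round(0).tolist())
bx=(X>.38)&(X<.68)&(Y<-.24)&(Y>-.46)
rep('block',bx&(Z>.04)&(Z<.055)&(f.min(-1)>150))
rep('sink',bx&(Z>.014)&(Z<.030)&(X>.42)&(X<.49)&(Y<-.3)&(Y>-.37))
rep('binfloor',bx&(Z>.000)&(Z<.008)&(abs(f[...,0]-f[...,2])<25)&(X<.63))
tb=(X>.4)&(X<.68)&(Y<.42)&(Y>.17)
rep('plate',tb&(Z>.006)&(Z<.02)&(f.min(-1)>170))
rep('roller',tb&(Z>.06)&(Z<.08)&(Y>.33))
m=(Z>.22)&(Z<.28)&(X<.8)&(X>.1)&(Y<.2)&(Y>-.42)&(f.min(-1)>150)
rep('scope',m)
for (u,v) in [(348,190),(193,225),(225,278),(315,149),(345,180)]: print(u,v,pt(d,u,v).round(3))
m=(X>.3)&(X<.75)&(Y<.45)&(Y>-.45); print('maxz',Z[m].max(), P[m][Z[m].argmax()])
# plate corners from pixels at z=.012
M=d['cam_to_world']
def atz(u,v,z):
    r=M[:3,:3]@[(u-d['cx'])/d['fx'],(v-d['cy'])/d['fy'],1]; return (M[:3,3]+r*(z-M[2,3])/r[2])[:2].round(4)
for (a,b) in [(460,45),(767,78),(745,260),(430,228)]: print('pc',atz(150+(a-385+.5)/5.5-.5,165+(b+.5)/5.5-.5,.012))
for (a,b) in [(181,94),(221,92),(229,211),(189,215)]: print('bc',atz(335+(a+.5)/5.5-.5,155+(b+.5)/5.5-.5,.048))
E
```

```text
block 171 [ 590.5 -391.2] [163.1 104.8] 0.2 z 0.0465 [[509.0, -339.0], [509.0, -444.0], [672.0, -443.0], [672.0, -339.0]]
sink 92 [ 458.1 -332.6] [39.8 39.2] 6.5 z 0.0217 [[436.0, -315.0], [441.0, -354.0], [480.0, -350.0], [476.0, -311.0]]
binfloor 1478 [ 498.9 -336.3] [205.8 207.6] 81.6 z 0.0034 [[381.0, -423.0], [587.0, -453.0], [617.0, -250.0], [411.0, -219.0]]
plate 1438 [535.9 278.7] [217.1 147.1] 87.2 z 0.0118 [[457.0, 174.0], [604.0, 167.0], [615.0, 383.0], [468.0, 391.0]]
roller 39 [505.8 353.9] [20.5 19.3] 62.2 z 0.0698 [[493.0, 349.0], [510.0, 340.0], [519.0, 359.0], [502.0, 368.0]]
scope 9342 [ 504.3 -145.4] [199.  685.7] 33.4 z 0.2451 [[232.0, 86.0], [610.0, -486.0], [776.0, -377.0], [398.0, 196.0]]
348 190 [ 0.528 -0.273 -0.004]
193 225 [0.398 0.189 0.245]
225 278 [0.25  0.096 0.246]
315 149 [ 0.613 -0.159  0.242]
345 180 [ 0.564 -0.263 -0.002]
maxz 1.283052447439766 [ 0.3339963  -0.16033238  1.28305245]
pc [0.5971 0.3767]
pc [0.5727 0.1804]
pc [0.4563 0.192 ]
pc [0.4797 0.391 ]
bc [ 0.5829 -0.3372]
bc [ 0.5838 -0.3623]
bc [ 0.5087 -0.3645]
bc [ 0.5066 -0.3396]
```

```bash
python3 - <<'E'
from h import *
o=ctrl.get_obs(); c=np.array([.251,.572])/.6247
for n in('scene','top'):
    P=cloud(load(n)); 
    r=P[...,:2]@c; s=P[...,:2]@[-c[1],c[0]]
    for a in np.arange(-.1,.8,.05):
        m=(r>a)&(r<=a+.05)&(abs(s)<.12)&(P[...,2]>.1)&(P[...,2]<1.2)
        if m.sum()>5: print(n,round(a,2),m.sum(),'z',np.percentile(P[m][:,2],[1,10,50,90,99]).round(3),'s',np.percentile(s[m],[1,99]).round(3))
from scipy.spatial.transform import Rotation as R
print(R.from_rotvec(o['tool_rot']).as_matrix().round(3))
# scope near-right corner: points at z .22-.27 closest to bin
P=cloud(load('top'));m=(abs(P[...,2]-.245)<.02)&(P[...,0]<.65)&(P[...,0]>.2)&(P[...,1]<-.15)&(P[...,1]>-.33)
q=P[m]; print(q[np.argsort(q[:,1])[:5]].round(3), q[np.argsort(-q[:,0])[:5]].round(3))
E
```

```text
scene -0.1 29 z [0.273 0.296 0.306 0.312 0.316] s [-0.068  0.036]
scene -0.05 346 z [0.266 0.288 0.317 0.33  0.709] s [-0.09   0.082]
scene 0.0 1099 z [0.112 0.261 0.327 0.718 0.722] s [-0.092  0.118]
scene 0.05 1381 z [0.107 0.17  0.682 0.708 0.716] s [-0.064  0.118]
scene 0.1 586 z [0.636 0.656 0.677 0.689 0.694] s [0.011 0.112]
scene 0.15 590 z [0.62  0.64  0.662 0.673 0.68 ] s [0.005 0.105]
scene 0.2 581 z [0.608 0.625 0.647 0.658 0.665] s [-0.001  0.099]
scene 0.25 600 z [0.591 0.609 0.632 0.642 0.649] s [-0.007  0.094]
scene 0.3 602 z [0.578 0.594 0.617 0.628 0.634] s [-0.013  0.088]
scene 0.35 618 z [0.561 0.579 0.6   0.611 0.618] s [-0.018  0.081]
scene 0.4 607 z [0.547 0.561 0.583 0.595 0.602] s [-0.022  0.074]
scene 0.45 612 z [0.535 0.548 0.565 0.577 0.584] s [-0.037  0.069]
scene 0.5 573 z [0.483 0.505 0.556 0.562 0.568] s [-0.043  0.07 ]
scene 0.55 323 z [0.486 0.522 0.552 0.559 0.561] s [-0.053  0.065]
scene 0.6 853 z [0.385 0.533 0.546 0.553 0.558] s [-0.063  0.064]
scene 0.65 630 z [0.296 0.324 0.511 0.537 0.547] s [-0.057  0.058]
top -0.1 227 z [0.215 0.248 0.275 0.3
[... 548 characters left out ...]
top 0.4 1336 z [0.524 0.546 0.582 0.596 0.6  ] s [-0.024  0.057]
top 0.45 977 z [0.493 0.514 0.549 0.571 0.58 ] s [-0.04  0.01]
top 0.5 399 z [0.481 0.487 0.513 0.545 0.559] s [-0.046 -0.033]
top 0.55 722 z [0.255 0.297 0.344 0.483 0.506] s [-0.05   0.013]
top 0.6 325 z [0.314 0.334 0.391 0.417 0.427] s [-0.037 -0.009]
top 0.65 114 z [0.241 0.248 0.276 0.333 0.347] s [-0.013  0.009]
[[-0.916  0.402 -0.001]
 [ 0.402  0.916 -0.002]
 [ 0.    -0.002 -1.   ]]
[[ 0.473 -0.257  0.244]
 [ 0.477 -0.254  0.242]
 [ 0.473 -0.254  0.245]
 [ 0.47  -0.254  0.245]
 [ 0.483 -0.252  0.239]] [[ 0.625 -0.15   0.245]
 [ 0.624 -0.153  0.236]
 [ 0.622 -0.15   0.245]
 [ 0.618 -0.153  0.246]
 [ 0.616 -0.153  0.244]]
```

Block is centred at (0.5455, -0.351) with its long axis at +1.7°. The plate origin is (0.528, 0.295) with yaw -6.7°, which predicts the roller at (0.506, 0.354), matching the measured position. I'll lift and carry over.

Emit:
send_rows([
  [6,[0,0,-2.7],-8.5],
  [6,[0,0,-2.7],-8.5],
  [6,[0,0,-2.7],-8.4],
  [6,[-1.67,-5.82,0],0],
  [6,[-1.67,-5.82,0],0],
  [6,[-1.67,-5.82,0],0],
  [6,[-1.67,-5.82,0],0],
  [6,[-1.67,-5.82,0],0],
  [6,[-1.67,-5.82,0],0],
  [6,[-1.67,-5.82,0],0],
], newtons=80)

```text
t: 1.35
tool_pos: [0.3801, 0.1666, 0.3119]
tool_rot: [-0.047, 3.141, -0.0]
contact_force: [0.7, 0.4, 0.3]
opening: 0.0598
grip_force: 0.0
```

Emit:
send_rows([
  [6,[-1.67,-5.82,0],0],
  [6,[-1.67,-5.82,0],0],
  [6,[-1.67,-5.82,0],0],
  [6,[-1.67,-5.82,0],0],
  [6,[-1.67,-5.82,0],0],
  [6,[-1.67,-5.82,0],0],
  [6,[-1.67,-5.82,0],0],
  [6,[-1.67,-5.82,0],0],
  [6,[-1.67,-5.82,0],0],
  [6,[0,0,0],0],
])

```text
t: 2.6
tool_pos: [0.5455, -0.3539, 0.3091]
tool_rot: [0.04, -3.138, -0.004]
contact_force: [-0.5, 0.0, -0.0]
opening: 0.0598
grip_force: 0.0
```

```bash
python3 - <<'E'
from h import *
from scipy.spatial.transform import Rotation as R
o=ctrl.get_obs(); print(o['t'],o['tool_pos'].round(4),R.from_rotvec(o['tool_rot']).as_matrix().round(3).tolist(),o['opening'],o['q'].round(2),np.round(o['contact_force'],1))
E
```

```text
2.6 [ 0.5455 -0.3539  0.3091] [[-1.0, -0.026, -0.004], [-0.026, 1.0, 0.002], [0.004, 0.003, -1.0]] 0.05979552982749019 [-0.69  0.08  1.46 -0.    1.61 -2.29] [-0.5  0.  -0. ]
```

Emit:
send_rows([
  [6,[0,0.3,4],0],
  [6,[0,0,4],0],
  [6,[0,0,4],0],
  [6,[0,0,4],0],
  [6,[0,0,4],0],
  [6,[0,0,3],0],
  [6,[0,0,0],0],
])

```text
t: 3.48
tool_pos: [0.5437, -0.3451, 0.0789]
tool_rot: [0.047, -3.136, -0.007]
contact_force: [0.7, 0.3, -0.3]
opening: 0.0602
grip_force: 0.0
```

```bash
python3 - <<'E'
from h import *
d=snap('top');f=d['frame'][...,::-1]
cv2.imwrite('pics/top1.png',cv2.resize(f[130:260,280:440],None,fx=4.5,fy=4.5,interpolation=cv2.INTER_CUBIC))
E
```

```text
(no output)
```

View pics/top1.png

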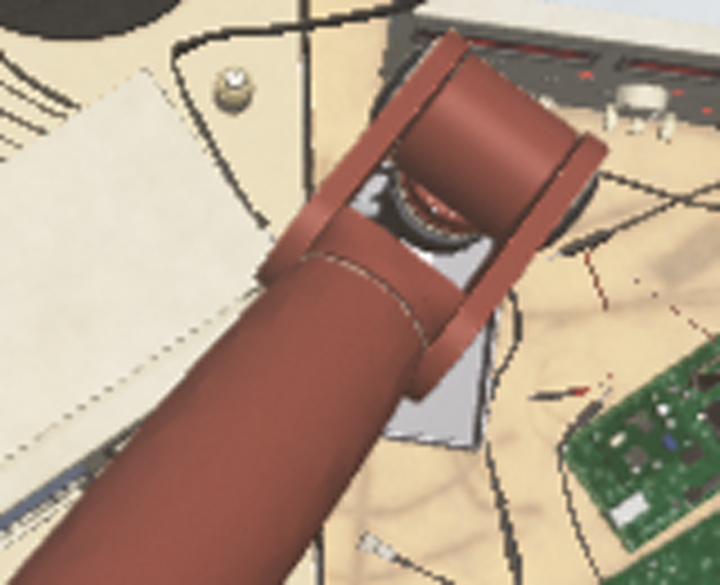

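The forearm and its wrist fork pass beside or over the scope's corner (crop (265,265)), so I'll check the clearance numerically.

```bash
python3 - <<'E'
from h import *
d=load('top');P=cloud(d); d0=None
o=ctrl.get_obs(); print(o['q'].round(3),o['tool_pos'].round(4))
f=d['frame'].astype(int); red=(f[...,0]-f[...,2]>40)&(P[...,2]>.2)
p=o['tool_pos'][:2]; 
a=o['q'][0]; c=np.array([np.cos(a),np.sin(a)]);n=np.array([-c[1],c[0]])
k=np.array([.473,-.257]); print('tcp r,s',p@c,p@n,'corner',k@c,k@n)
r=P[...,:2]@c; s=P[...,:2]@n
for lo in np.arange(.3,.75,.03):
    m=red&(r>lo)&(r<=lo+.03)&(abs(s)<.2)
    if m.sum()>5: print(lo.round(2),m.sum(),'z',np.percentile(P[m][:,2],[1,50,99]).round(3),'s',np.percentile(s[m],[1,50,99]).round(3), 'left z',np.median(P[m][s[m]>np.percentile(s[m],95)][:,2]).round(3))
E
```

```text
[-0.681  0.233  1.675  0.     1.236 -2.282] [ 0.5451 -0.3464  0.0815]
tcp r,s 0.6415699679561901 0.0742432394289793 corner 0.5292668173963493 0.09825800732326836
0.3 793 z [0.537 0.571 0.587] s [0.031 0.077 0.124] left z 0.543
0.33 732 z [0.518 0.553 0.569] s [0.029 0.076 0.123] left z 0.527
0.36 912 z [0.502 0.54  1.283] s [0.029 0.086 0.123] left z 0.512
0.39 612 z [0.482 0.516 0.533] s [0.029 0.076 0.122] left z 0.492
0.42 544 z [0.464 0.497 0.514] s [0.03  0.076 0.121] left z 0.473
0.45 488 z [0.441 0.478 0.495] s [0.032 0.076 0.121] left z 0.452
0.48 494 z [0.418 0.456 0.476] s [0.022 0.076 0.129] left z 0.424
0.51 564 z [0.42  0.436 0.454] s [0.021 0.077 0.131] left z 0.434
0.54 288 z [0.416 0.431 0.438] s [0.021 0.076 0.131] left z 0.429
0.57 150 z [0.411 0.42  0.426] s [0.02  0.099 0.132] left z 0.42
0.6 556 z [0.288 0.391 0.415] s [0.021 0.075 0.131] left z 0.41
0.63 490 z [0.38  0.397 0.406] s [0.021 0.076 0.131] left z 0.4
0.66 171 z [0.371 0.387 0.396] s [0.021 0.075 0.131] left z 0.389
```

Emit:
send_rows([
  [6,[0,-0.4,1],0],
  [6,[0,0,1.3],0],
  [6,[0,0,1.3],0],
  [6,[0,0,1.3],0],
  [6,[0,0,1.3],0],
  [6,[0,0,0],0],
  [6,[0,0,0],0],
])

```text
t: 4.4
tool_pos: [0.5461, -0.3519, 0.0205]
tool_rot: [-0.046, 3.141, -0.001]
contact_force: [-0.9, 0.0, 0.1]
opening: 0.0601
grip_force: 0.0
```

Emit:
send_rows([
  [6,[0,0,0.3],0],
  [2,[0,0,0],0],
  [2,[0,0,0],0],
  [2,[0,0,0],0],
  [2,[0,0,0],0],
  [2,[0,0,0],0],
  [2,[0,0,0],0],
], newtons=80)

```text
t: 5.28
tool_pos: [0.5462, -0.352, 0.0178]
tool_rot: [-0.046, 3.141, -0.001]
contact_force: [0.2, -1.0, 4.3]
opening: 0.0227
grip_force: 79.2
```

Emit:
send_rows([
  [2,[0,0,-2],0],
  [2,[0,0,-4],0],
  [2,[0,0,-5],0],
  [2,[0,0,-5],0],
  [2,[0,0,-5],0],
  [2,[0,0,-5],0],
  [2,[0,0,-5],0],
  [2,[0,0,0],0],
])

```text
t: 6.28
tool_pos: [0.5472, -0.3526, 0.335]
tool_rot: [-0.046, 3.133, -0.011]
contact_force: [0.7, -0.8, -0.5]
opening: 0.0227
grip_force: 78.8
```

```bash
python3 - <<'E'
from h import *
from scipy.spatial.transform import Rotation as R
o=ctrl.get_obs(); print(o['tool_pos'].round(4),R.from_rotvec(o['tool_rot']).as_matrix().round(3).tolist(),o['grip_force'],np.round(o['contact_force'],1),o['q'].round(2))
E
```

```text
[ 0.5472 -0.3526  0.335 ] [[-1.0, -0.03, 0.009], [-0.03, 1.0, -0.007], [-0.008, -0.007, -1.0]] 78.81776332855225 [ 0.7 -0.8 -0.5] [-0.69  0.07  1.43  0.    1.64 -2.29]
```

Emit:
send_rows([
  [2,[0.4,3,0],0],
  [2,[0.77,6,0],0],
  [2,[0.77,6,0],0],
  [2,[0.77,6,0],0],
  [2,[0.77,6,0],0],
  [2,[0.77,6,0],0],
  [2,[0.77,6,0],0],
  [2,[0.77,6,0],0],
  [2,[0.77,6,0],0],
  [2,[0.77,6,0],0],
])

```text
t: 7.52
tool_pos: [0.4544, 0.2176, 0.3263]
tool_rot: [0.046, -3.14, 0.001]
contact_force: [0.5, 0.4, -0.8]
opening: 0.0231
grip_force: 78.8
```

Emit:
send_rows([
  [2,[0.77,6,0],0],
  [2,[0.77,6,0],0],
  [2,[0.37,3,0],0],
  [2,[0,0,0],4.2],
  [2,[0,0,0],4.2],
  [2,[0,0,4],0],
  [2,[0,0,4],0],
  [2,[0,0,4],0],
  [2,[0,0,0],0],
  [2,[0,0,0],0],
])

```text
t: 8.78
tool_pos: [0.4326, 0.3655, 0.2086]
tool_rot: [0.184, 3.135, 0.001]
contact_force: [-0.2, 0.1, -0.4]
opening: 0.0226
grip_force: 78.8
```

```bash
python3 - <<'E'
from h import *
from scipy.spatial.transform import Rotation as R
o=ctrl.get_obs(); print(o['t'],o['tool_pos'].round(4),R.from_rotvec(o['tool_rot']).as_matrix().round(3).tolist(),o['grip_force'],np.round(o['contact_force'],1),o['q'].round(2))
for n in('top','scene'):
    d=snap(n);f=d['frame'][...,::-1]
    f=f[140:240,120:240] if n=='top' else f[240:360,260:420]
    cv2.imwrite('pics/%s2.png'%n,cv2.resize(f,None,fx=4.5,fy=4.5,interpolation=cv2.INTER_CUBIC))
E
```

```text
8.775 [0.4326 0.3655 0.2086] [[-0.993, 0.117, 0.001], [0.117, 0.993, 0.001], [-0.001, 0.001, -1.0]] 78.76309633255005 [-0.2  0.1 -0.4] [ 0.57 -0.07  1.78 -0.    1.44 -0.88]
```

View pics/scene2.png

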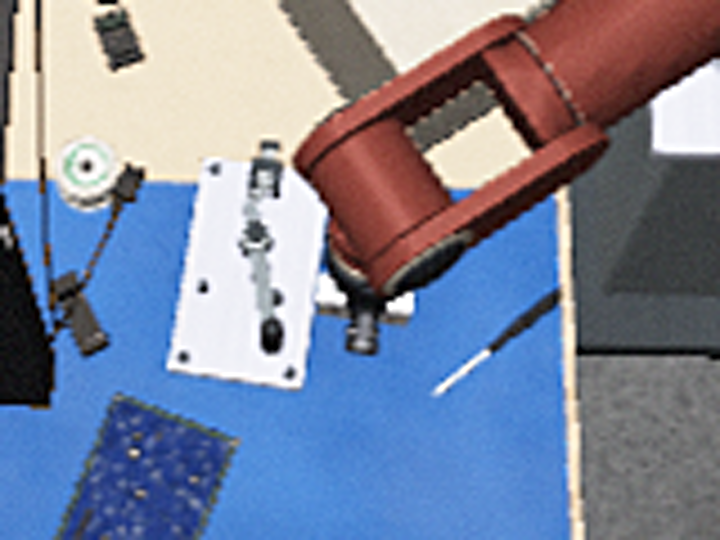

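The scene crop shows the block held level, with its ends at (318,300) and (412,305), behind the roller at (270,335) and clear of the plate. I'll lower to pushing height.

Emit:
send_rows([
  [2,[0,0,4],0],
  [2,[0,0,4],0],
  [2,[0,0,4],0],
  [2,[0,0,3],0],
  [2,[0,0,1.5],0],
  [2,[0,0,0],0],
  [2,[0,0,0],0],
  [2,[0,0,0],0],
])

```text
t: 9.88
tool_pos: [0.4334, 0.366, 0.0442]
tool_rot: [0.184, 3.134, 0.003]
contact_force: [0.2, -0.2, -1.2]
opening: 0.0227
grip_force: 78.8
```

```bash
python3 - <<'E'
from h import *
o=ctrl.get_obs(); print(o['t'],o['tool_pos'].round(4),o['tool_rot'].round(3),np.round(o['contact_force'],1))
B=np.array([[.9932,-.1167],[.1167,.9932]]); O=np.array([.5277,.2949])
print('tcp base mm',(B@(o['tool_pos'][:2]-O)*1000).round(1))
for n in('scene','top'):
    d=snap(n);P=cloud(d);f=d['frame'].astype(int)
    b=(P[...,:2]-O)@B.T*1000; z=P[...,2]*1000
    m=(f.min(-1)>140)&(z>45)&(z<90)&(b[...,0]>-160)&(b[...,0]<-40)&(abs(b[...,1]-58)<30)
    print(n,m.sum()); 
    if m.sum(): print('block x',b[m][:,0].min(),b[m][:,0].max(),'y',b[m][:,1].min(),b[m][:,1].max(),'z',np.percentile(z[m],[5,50,95]))
    m=(f.max(-1)<110)&(z>62)&(z<76)&(b[...,0]>-45)&(b[...,0]<30)&(abs(b[...,1]-58)<25)
    print('roller',m.sum(),b[m].mean(0) if m.any() else '')
E
```

```text
9.875 [0.4334 0.366  0.0442] [1.840e-01 3.134e+00 3.000e-03] [ 0.2 -0.2 -1.2]
tcp base mm [-102.    59.7]
scene 37
block x -139.12783275250675 -65.85368291351317 y 50.4223072162796 74.7482330453082 z [63.39689813 74.9402551  82.19853117]
roller 18 [-28.68556454  58.67191114]
top 95
block x -139.54844938933243 -64.90970636723348 y 49.329184114223885 74.87679273371941 z [70.09447413 74.58013578 77.35058322]
roller 31 [-28.65581579  55.3134208 ]
```

Emit:
send_rows([
  [2,[-1,-0.3,0],0],
  [2,[-1,0,0],0],
  [2,[-0.4,0,0],0],
  [2,[-0.4,0,0],0],
  [2,[-0.4,0,0],0],
  [2,[0,0,0],0],
  [2,[0,0,0],0],
])

```text
t: 10.85
tool_pos: [0.4621, 0.3587, 0.0419]
tool_rot: [-0.183, -3.132, 0.001]
contact_force: [-5.8, 0.2, 2.7]
opening: 0.0224
grip_force: 79.1
```

Emit:
send_rows([
  [2,[-0.4,0,0],0],
  [2,[-0.4,0,0],0],
  [2,[-0.4,0,0],0],
  [2,[-0.4,0,0],0],
  [2,[-0.4,0,0],0],
  [2,[-0.4,0,0],0],
  [2,[0,0,0],0],
  [2,[0,0,0],0],
])

```text
t: 11.85
tool_pos: [0.4853, 0.3562, 0.0418]
tool_rot: [-0.183, -3.131, 0.001]
contact_force: [-7.4, 1.3, 3.2]
opening: 0.0231
grip_force: 79.3
```

Emit:
send_rows([
  [2,[0,0,-0.2],0],
  [2,[-0.3,0,0],0],
  [2,[-0.3,0,0],0],
  [2,[-0.3,0,0],0],
  [2,[0,0,0],0],
])

```text
t: 12.48
tool_pos: [0.493, 0.3545, 0.0423]
tool_rot: [-0.183, -3.128, 0.003]
contact_force: [-8.7, 0.5, -1.2]
opening: 0.0228
grip_force: 78.7
```

Emit:
send_rows([
  [2,[-0.2,0,0],0],
  [2,[-0.2,0,0],0],
  [2,[0,0,0],0],
  [2,[0,0,0],0],
])

```text
t: 12.98
tool_pos: [0.4967, 0.354, 0.0423]
tool_rot: [-0.183, -3.127, 0.003]
contact_force: [-8.9, 1.3, -0.2]
opening: 0.023
grip_force: 78.8
```

```bash
cat > m.py <<'E'
from h import *
import sys
o=ctrl.get_obs(); print(o['t'],o['tool_pos'].round(4),o['tool_rot'].round(3),np.round(o['contact_force'],1))
B=np.array([[.9932,-.1167],[.1167,.9932]]); O=np.array([.5277,.2949])
print('tcp base mm',(B@(o['tool_pos'][:2]-O)*1000).round(1))
ims=[]
for n in('scene','top'):
    d=snap(n);P=cloud(d);f=d['frame'].astype(int)
    b=(P[...,:2]-O)@B.T*1000; z=P[...,2]*1000
    m=(f.min(-1)>140)&(z>50)&(z<90)&(b[...,0]>-110)&(b[...,0]<20)&(abs(b[...,1]-58)<30)
    print(n,m.sum()); 
    if m.sum(): print('block x',b[m][:,0].min(),b[m][:,0].max(),'y',b[m][:,1].min(),b[m][:,1].max(),'z',np.percentile(z[m],[5,50,95]))
    m=(f.max(-1)<110)&(z>62)&(z<76)&(b[...,0]>-5)&(b[...,0]<40)&(abs(b[...,1]-58)<25)
    print('roller',m.sum(),b[m].mean(0) if m.any() else '')
    g=d['frame'][...,::-1]; g=g[155:225,145:225] if n=='top' else g[265:335,280:360]
    ims.append(cv2.resize(g,None,fx=5,fy=5,interpolation=cv2.INTER_CUBIC))
cv2.imwrite('pics/%s.png'%sys.argv[1],np.hstack(ims))
E
python3 m.py push1
```

```text
12.975 [0.4967 0.354  0.0423] [-1.830e-01 -3.127e+00  3.000e-03] [-8.9  1.3 -0.2]
tcp base mm [-37.7  55.1]
scene 40
block x -75.54183602460435 16.86954852207682 y 51.95340135104111 68.89938494951886 z [62.39115149 71.79918734 78.05807083]
roller 16 [10.43658907 62.53536191]
top 87
block x -75.60916400720268 -0.3378371086418811 y 40.76374062475523 69.8529992053566 z [68.55630416 72.93910776 76.46404969]
roller 34 [10.05278755 58.10401918]
```

View pics/push1.png

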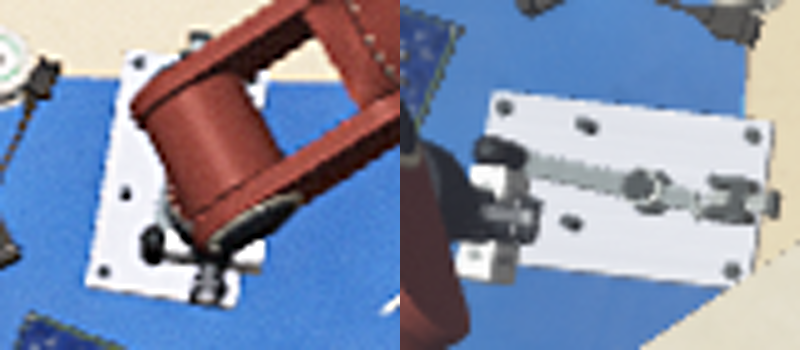

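The crops show the block end pressed against the roller (right panel, (500,150)), with the gripper clear of the tensioner. The roller has moved 38.7 mm, so v ≈ 0.415. I'll push 2 mm more for margin and let it settle.

Emit:
send_rows([
  [2,[-0.2,0,0],0],
  [2,[0,0,0],0],
  [2,[0,0,0],0],
  [2,[0,0,0],0],
  [2,[0,0,0],0],
  [2,[0,0,0],0],
])

```text
t: 13.82
tool_pos: [0.4986, 0.3538, 0.0423]
tool_rot: [-0.183, -3.127, 0.004]
contact_force: [-8.8, 0.9, -0.6]
opening: 0.0229
grip_force: 78.8
```

```bash
python3 m.py push2
```

```text
13.825 [0.4986 0.3538 0.0423] [-0.183 -3.127  0.004] [-8.8  0.9 -0.6]
tcp base mm [-35.8  55.1]
scene 37
block x -74.56547377441036 3.9145527739299437 y 53.17015402470032 70.32388307718625 z [59.60766169 71.6614832  78.3488835 ]
roller 17 [12.86741356 60.73552783]
top 89
block x -72.75956677297012 2.225022981407142 y 44.802278566622455 70.1022505714215 z [68.12825981 71.9193729  75.64797969]
roller 33 [11.64850112 58.30136816]
```

```bash
python3 -c "
from station import ctrl
print(ctrl.finish_job())"
```

```text
the job is handed in; nothing more can be done
None
```

I handed the job in at about 14 s, with the gripper still holding the block and the block holding the roller back under about 9 N. The camera puts the arm at about 0.43 rad, past the 0.37 click and short of the 0.66 stop. I judged the click from that position, because the pawl was too small in the images to see it drop in; the heat sink was left in the bin.

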